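Lock a linocut block tight on the lock-up board with a wedge

ROBOT

A 6-joint arm with a two-finger parallel gripper is mounted at the origin on the work surface. World frame = base frame: x ahead of the robot, y to its left, z up, the work surface at z = 0. Lengths are in m, angles in rad, forces in N, time in s.
With the tool pointing down it reaches from about 0.3 to 0.775 m from the base axis. Payload 14.6 kg.
Tool frame: the origin (TCP) lies on the centre line of the jaws, within the pads' length; the fingertips stand ctrl.tcp_to_tips ahead of it and the grasp point (between the pads) lies 2 mm behind it (ctrl.tcp_to_tips is the distance from the TCP to the fingertips, in m); z points along the fingers, y is the line along which they close (so a half turn about z gives the same grasp; the last joint's range is limited). The gripper opens to 94 mm and grips with 3 to 60 N. Pads are 16 mm wide; open, the fingers measure 119 mm over their backs; the gripper's body (75 mm by 177 mm) begins 78 mm behind the grasp point.
Start: joints at [-1.248, 0.3, 1.521, -0, 1.321, -0.067], TCP at [0.209, -0.509, 0.222] pointing down, gripper open.
Joint ranges: [-3.03, 3.03], [-0.79, 2.21], [0.23, 2.52], [-1.04, 4.18], [0, 3.07], [-2.55, 2.55]. Speed limits (rad/s): [2.22, 2.22, 2.57, 3.14, 3.14, 3.14].

INTERFACE

Orientations are given as [roll, pitch, yaw] about the fixed x, y, z axes, in that order (R = Rz(yaw) Ry(pitch) Rx(roll)).
In Python, from station import telemetry, viewer, hand_in, ctrl gives the robot as it stands.
- The arm moves only by the tool step_arm, never from a script. Its argument "plan" is a list of rows, each an object of numbers: "dx", "dy", "dz": the shift along the tool's x, y, z scaled (see below); "rx", "ry", "rz": the turn, a rotation vector about the tool's x, y, z scaled (see below); "claw": the closure, from 0 (fully open) to 1 (shut). In form: [{"dx": .., "dy": .., "dz": .., "rx": .., "ry": .., "rz": .., "claw": ..}, ...]. A call has 1 to 10 rows; each row shifts and turns the commanded pose from where the row before left it, along the tool's axes as they then stand; what a row does not reach is not made up. The controller multiplies each number of a shift by 0.1 m and each number of a turn by 90 degrees. A row lasts 1/10 s, in which the tool goes at most 50 mm and 8.59 degrees, less where a joint would pass 70% of its speed; a pose out of reach is approached as far as the arm can. A call with a number of a shift or a turn outside -1 to 1 is refused whole. A call with a gripper value outside its range is refused whole. The fingers move at their own pace and stop on an object; "grip_force" is the grip in N (left out, the last holds). Time passes only in rows, so rows that do not move let the fingers close. It gives the time, the measured TCP pose, the force, the opening and the grip force at its end, in the units of the state.
- telemetry.get_obs(): the state, without advancing time (a new reading comes with each control period).
- viewer.camera(name): name is "side" or "top"; returns a dict with "img" (420x560x3 uint8, red, green, blue), "z_map" (420x560 float32, m along the optical axis (not along the pixel's ray), 0 where there is no reading), "fx", "fy", "cx", "cy" (pixels), "R" (3x3) and "t" (3): a world point X has camera coordinates R X + t. Camera axes: x right, y down, z forward; pixel columns grow to the right and rows downward; lengths in m; the calibration is good to about 2 mm. A picture is of the moment at which its call begins.
- hand_in(): hands the job in; it is judged then, once.
Trained networks look in a picture, given as the dict that the camera call returned (one of the last four; its "shot" number tells which), for a name from the list of things; names that differ only in an ending like _2 or _b are one class to them, and where a whole thing is asked for, a point or a joint stands for the part that bears it (a point fixed in the world has none). Each returns a list of dicts, best first, with "score" (0 to 1); they miss things now and then, are a little off and sometimes report something else, mostly with a low value. They report only what shows in the picture. A call takes as long as a camera call.
- viewer.recognise(target, picture): "rect" ([left, top, right, bottom] in pixels, round what is visible of it).
The state is a dict: "time_s": time; "qpos": joint angles; "joint_vel": joint speeds; "tau": joint torques, N m; "ee_pos": TCP position; "eef_rot": TCP orientation; "force": force on the tool from outside, world axes, zero at the start; "moment": the same for the moment, N m; "grip_width": finger opening in m; "grip_force": force on a finger pad.
Only numpy, scipy, OpenCV 4.12 (cv2) and the standard library are available. Lean on these libraries where they do the work, as an engineer would, in place of code of your own. Each camera call takes 0.05 s, during which the arm holds its last target. There are 200 camera calls.

TASK

Finish locking up the linocut block for printing: pick up the loose tapered wooden wedge, start its thin end into the gap left between the side stick and the foot batten, sloping faces together, and push it home along the batten until the whole row is squeezed firmly tight and stays tight by itself. Keep wedge and row lying flat on the board, press firmly but do not force it, do not use or disturb the spare parallel stick, the ink tin or the brayer, and let go when done.

Things in the scene. Friction and masses are not known exactly. Their poses are not given: they have to be found in the camera images.
- board: Lock-up board fixed on the bench: plywood 12 mm thick, spanning x -170..+160, y -165..+165 mm of this frame; origin on the bench; on its top (z = 12 mm) row and wedge lie flat. Row from +x to -x: head batten, far stick, block, near stick, side stick, gap, foot batten. Row parts are 160 mm long in y and end near y = +80, where the gap's mouth opens to +y
- foot: Foot batten, bolted fast through slots, so its x place differs a little from job to job; 34 wide, 18 mm high. Axes as the board's. Origin on the board's top in the plane of its inner face, which looks to +x and takes the wedge's straight face; it spans x -34..0, y -100..+80 mm
- side_stick: Side stick, loose pale wood, 18 mm high, 160 long (y). Origin on its underside, mid-length, in the plane of its straight face (+x side, towards the near stick). The sloping face looks to -x: 22 mm wide at the +y end, 38 at the -y end (1 in 10), so the gap to the foot batten narrows to -y. At the start the gap is about 23 to 33 mm wide at its +y mouth
- wedge: Wedge, loose pale wood, about 70 g, 180 long (y), 20 mm high, 18 wide at the thin end (-y), 36 at the thick end (+y), 1 in 10. Starts on the bench. Origin on the underside, mid-length. Straight face at x = -13.5 mm; sloping face x = +4.5 (thin end) to +22.5 (thick end). In the gap its axes lie as the board's: straight face on the foot batten, driven to -y
- wedge_tip (a point): Centre of the wedge's thin end face, 10 mm above its underside. It enters freely for 40 mm or more; held at mid-length (27 mm wide) the wedge can be started 50 mm deep before the fingers near the battens, the rest is done by pushing on the thick end
- wedge_butt (a point): Centre of the wedge's thick end face (20 high, 36 mm wide): the place to push. It slides freely, takes up the play at some 2 to 8 N, then the force rises; 15 to 20 N along the batten locks the row; pushed askew it jams before that, so lay it true on the foot batten, ease off and push again until it gives no more. Over 30 N is forcing it. Locked, 5 to 75 mm still stick out
- block: Linocut block, plywood with grey lino carved with a bird: 110 (x) x 160 (y) x 23 mm high, 0.27 kg, loose in the row. Origin at the centre of its underside. The row has 2 to 6 mm of play along x before wedging, and 1 to 3 mm to the fixed side batten (18 mm high, inner face at y = -80 mm on the board), which keeps the row from being dragged to -y
- near_stick: Parallel wooden packing stick 20 (x) x 160 (y) x 18 mm high, loose in the row between block and side stick. Origin at the centre of its underside
- far_stick: Parallel wooden packing stick 25 (x) x 160 (y) x 18 mm high, loose in the row between head batten and block, origin at the centre of its underside. The head batten, 18 mm high, is bolted through slots: its inner face lies anywhere from x = +91 to +96 mm on the board, and the row must be squeezed against it
- spare_stick: Bystander: spare parallel stick of the same wood as the wedge, 28 (x) x 180 (y) x 18 mm high, on the bench near the wedge (the two swap places). Origin at the centre of its underside. Not to be used
- ink_tin: Bystander: steel ink tin, 74 mm across, 52 mm high, origin at the centre of its underside
- brayer: Bystander: ink roller lying on the bench, rubber roll 38 mm across and 100 mm long along y, wooden handle reaching 135 mm to -x; origin on the bench under the middle of the roll

How it is judged:
At the end, for the whole second after the job is handed in: The wedge lies flat on the board in the gap, along the foot batten, thin end over 40 mm past the mouth, and by itself keeps over 10 N of squeeze on both its faces, over 5 N between block and far stick; block and side stick flat (within 2.5 mm), block square to the battens, all at rest (contact force between wedge and side_stick above 10 N and contact force between wedge and foot above 10 N and contact force between block and far_stick above 5 N and y of wedge_tip in the frame of board below 0.04 m and z of each of wedge, block, side_stick in the frame of board below 0.0145 m and angle between wedge's own z axis and vertical below 0.04 rad and angle between the y axis of wedge and the y axis of foot, either way round below 0.03 rad and angle between the y axis of block and the y axis of board, either way round below 0.02 rad and angle between block's own z axis and vertical below 0.03 rad and linear speed of each of wedge, block below 0.01 m/s); the robot touches nothing.
It fails at once if the row is forced: more than 70 N between wedge and side stick (contact force between wedge and side_stick above 70 N).
It fails at once if the block springs up or tips off the board (z of block in the frame of board above 0.018 m or angle between block's own z axis and vertical above 0.08 rad).
It fails at once if spare stick, ink tin or brayer disturbed (moved more than 20 mm) (distance of any of spare_stick, ink_tin, brayer from where it was at the start of the episode above 0.02 m).
It also fails if it takes over 59 s, if anything falls off the work surface, if the arm or the gripper's body presses on something with over 40 N, if the wrist force passes 120 N, or if a joint passes its speed limit or range.

## Working session

There is one attempt and no reset: what is moved stays moved. The work goes in short steps, Python scripts to look and compute and a tool call to move; the robot and the scene stay as the last step left them, time stands still between calls to the robot, and variables do not carry over. Pictures are saved under pics/ and viewed, at most 10 in all, crops included, and the job is handed in when it is done.

Besides the shell and the picture viewer there is one more tool, called after "Emit:" by a JSON object that holds its "op" and its "data", one argument or row to a line. step_arm: Moves the arm, as the interface text tells. Shifts and turns lie within -1 to 1; 1 stands for 0.1 m of shift or 90 degrees of turn. Its arguments: {"type":"object","properties":{"plan":{"type":"array"},"grip_force":{"type":"number"}},"required":["plan"]}

```bash
ls; mkdir -p pics; cat > look.py <<'E'
import numpy as np, cv2
from station import telemetry, viewer, ctrl
def cloud(p):
    z=p["z_map"]; v,u=np.mgrid[:z.shape[0],:z.shape[1]]
    C=np.stack([(u-p["cx"])/p["fx"]*z,(v-p["cy"])/p["fy"]*z,z],-1)
    W=(C-np.array(p["t"]))@np.array(p["R"]); W[z<=0]=np.nan
    return W
E
python3 - <<'E'
from look import *
o=telemetry.get_obs(); print(o["ee_pos"],o["eef_rot"],o["force"],ctrl.tcp_to_tips)
for n in("top","side"):
    p=viewer.camera(n); cv2.imwrite(f"pics/{n}0.png",p["img"][:,:,::-1]); np.save(n+"0.npy",cloud(p))
    W=cloud(p)
    for t in("wedge","spare_stick","board","foot","side_stick","block","ink_tin","brayer"):
        for d in viewer.recognise(t,p)[:2]:
            l,tp,r,b=[int(x) for x in d["rect"]]; c=W[(tp+b)//2,(l+r)//2]
            print(n,t,round(d["score"],2),[l,tp,r,b],np.round(c,3))
E
```

```text
pics
[ 0.20891656 -0.5085006   0.22189078] [-3.14041324e+00 -8.59866260e-05  3.89794131e-01] [ 0.76805991 -0.45100042  0.07446981] 0.017
top wedge 0.66 [117, 175, 197, 202] [0.575 0.334 0.017]
top wedge 0.21 [421, 169, 472, 236] [ 0.547 -0.383  0.002]
top board 0.58 [240, 121, 378, 255] [ 0.573 -0.041  0.035]
top foot 0.94 [280, 229, 357, 246] [ 0.455 -0.063  0.028]
top side_stick 0.56 [278, 206, 344, 224] [ 0.508 -0.046  0.028]
top side_stick 0.52 [278, 151, 344, 199] [ 0.606 -0.046  0.034]
top block 0.8 [280, 151, 346, 197] [ 0.609 -0.051  0.034]
top brayer 0.66 [417, 168, 472, 237] [ 0.548 -0.379 -0.001]
top brayer 0.61 [122, 182, 198, 201] [0.567 0.325 0.02 ]
side wedge 0.59 [238, 282, 258, 352] [0.575 0.352 0.022]
side wedge 0.47 [237, 172, 283, 218] [ 0.607 -0.04   0.036]
side spare_stick 0.64 [292, 293, 326, 362] [0.423 0.358 0.02 ]
side board 0.64 [206, 156, 323, 248] [ 0.59  -0.013  0.037]
side foot 0.87 [298, 174, 321, 223] [ 0.458 -0.05   0.032]
side side_stick 0.55 [283, 174, 302, 220] [ 0.51 -0.05  0.03]
side block 0.67 [237, 171, 283, 216] [ 0.608 -0.049  0.035]
side ink_tin 0.56 [320, 125, 343, 147] [ 0.407 -0.321  0.053]
side brayer 0.61 [272, 120, 310, 143] [ 0.55  -0.393  0.002]
```

View pics/top0.png

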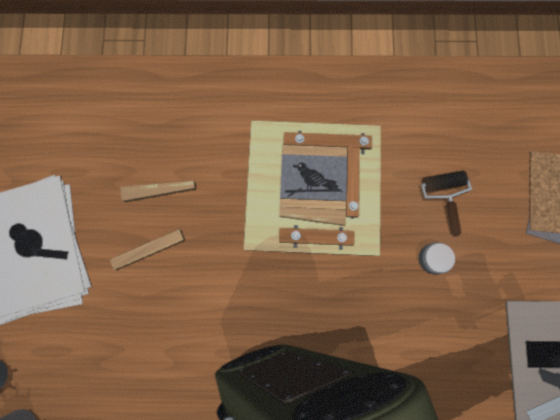

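```bash
cat > meas.py <<'E'
from look import *
def hgt(n,lo,hi,x0,x1,y0,y1,tag):
    W=np.load(n+".npy"); m=(W[...,2]>lo)&(W[...,2]<hi)&(W[...,0]>x0)&(W[...,0]<x1)&(W[...,1]>y0)&(W[...,1]<y1)
    P=W[m]; 
    if len(P)<10: print(tag,n,"few");return
    r=cv2.minAreaRect((P[:,:2]*1000).astype(np.float32))
    print(tag,n,len(P),"z",np.round(np.percentile(P[:,2],[10,50,90]),4),"rect",np.round(r[0],1),np.round(r[1],1),round(r[2],1)); print(np.round(cv2.boxPoints(r),1).tolist())
if __name__=="__main__":
    for n in("top0","side0"):
        hgt(n,.012,.03,.5,.7,.2,.5,"far"); hgt(n,.010,.03,.3,.5,.2,.5,"near")
        hgt(n,.024,.04,.4,.48,-.2,.1,"foot");hgt(n,.024,.032,.485,.527,-.2,.1,"side");
        hgt(n,.033,.05,.5,.7,-.2,.1,"block")
        hgt(n,.006,.05,.2,.8,-.25,.16,"board")
E
python3 meas.py
```

```text
far top0 826 z [0.0171 0.0194 0.0218] rect [574.6 332.2] [ 35.5 181.1] 9.3
[[542.4000244140625, 418.70001220703125], [571.7000122070312, 240.0], [606.7000122070312, 245.6999969482422], [577.4000244140625, 424.3999938964844]]
near top0 906 z [0.015  0.0175 0.0197] rect [424.1 350. ] [ 29.4 181.7] 24.3
[[373.3999938964844, 426.79998779296875], [448.1000061035156, 261.20001220703125], [474.8999938964844, 273.20001220703125], [400.20001220703125, 438.8999938964844]]
foot top0 1075 z [0.0273 0.0297 0.0325] rect [457.4 -59.4] [179.8  34.1] 88.0
[[437.20001220703125, -148.60000610351562], [471.29998779296875, -149.8000030517578], [477.5, 29.899999618530273], [443.3999938964844, 31.0]]
side top0 874 z [0.0271 0.0293 0.0312] rect [506.8 -65.6] [188.4  39.9] 89.8
[[486.5, -159.6999969482422], [526.4000244140625, -159.89999389648438], [527.0, 28.5], [487.1000061035156, 28.600000381469727]]
block top0 2451 z [0.0334 0.035  0.0371] rect [601.4 -75.9] [206.9 201.3] 88.1
[[497.3999938964844, -176.0], [698.5999755859375, -182.5], [705.2999877929688, 24.299999237060547], [504.1000061035156, 30.799999
[... 823 characters left out ...]
999938964844, 32.400001525878906], [444.1000061035156, 33.5]]
side side0 286 z [0.0278 0.0303 0.0316] rect [506.8 -67.3] [198.1  40.7] 89.5
[[485.5, -166.10000610351562], [526.2000122070312, -166.5], [528.0, 31.600000381469727], [487.29998779296875, 32.0]]
block side0 1707 z [0.0338 0.0362 0.0388] rect [600.2 -80.8] [222.1 201.4] 88.9
[[497.29998779296875, -189.89999389648438], [698.7000122070312, -193.8000030517578], [703.0, 28.200000762939453], [501.70001220703125, 32.20000076293945]]
board side0 8811 z [0.0113 0.0161 0.0362] rect [499.8 -43.1] [403.8 596.8] 90.0
[[201.39999389648438, -245.0], [798.2000122070312, -245.0], [798.2999877929688, 158.8000030517578], [201.5, 158.89999389648438]]
```

The top view shows the tapered wedge at about (158,191) with its thick end to the left (+y), the parallel spare at (147,249), and the row on the board around (313,187), with the gap's mouth at (280,225). Next I fit the faces.

```bash
python3 - <<'E'
from look import *
def edges(n,lo,hi,x0,x1,y0,y1,tag,bins):
    W=np.load(n+".npy"); m=(W[...,2]>lo)&(W[...,2]<hi)&(W[...,0]>x0)&(W[...,0]<x1)&(W[...,1]>y0)&(W[...,1]<y1)
    P=W[m]*1000; A=[]
    for a in np.arange(*bins):
        q=P[(P[:,1]>=a)&(P[:,1]<a+10)]
        if len(q)>8: A.append([q[:,1].mean(),q[:,0].min(),q[:,0].max()])
    A=np.array(A); 
    for k,nm in((1,"lo"),(2,"hi")):
        f=np.polyfit(A[:,0],A[:,k],1); r=A[:,k]-np.polyval(f,A[:,0]); g=abs(r)<2.5
        f=np.polyfit(A[g,0],A[g,k],1); print(tag,n,nm,"slope deg",round(np.degrees(np.arctan(f[0])),2),"x at ends",np.round(np.polyval(f,[y0*1000,y1*1000]),1),"rms",(A[:,k]-np.polyval(f,A[:,0])).std().round(2),"yr",np.round([P[:,1].min(),P[:,1].max()],1))
for n in("top0","side0"):
    edges(n,.012,.03,.5,.7,.24,.424,"wedge",(250,412,10))
    edges(n,.025,.034,.43,.482,-.15,.03,"foot",(-140,20,10))
    edges(n,.025,.034,.48,.520,-.14,.03,"sidestick",(-130,10,10))
E
```

```text
wedge top0 lo slope deg -10.49 x at ends [575.6 541.5] rms 0.49 yr [240.8 422.5]
wedge top0 hi slope deg -5.22 x at ends [594.2 577.4] rms 0.72 yr [240.8 422.5]
foot top0 lo slope deg 1.8 x at ends [438.1 443.7] rms 0.55 yr [-149.3   28. ]
foot top0 hi slope deg 2.01 x at ends [470.3 476.6] rms 0.65 yr [-149.3   28. ]
sidestick top0 lo slope deg 7.6 x at ends [484.  506.7] rms 0.54 yr [-140.    28.5]
sidestick top0 hi slope deg 0.38 x at ends [518.5 519.6] rms 0.59 yr [-140.    28.5]
wedge side0 lo slope deg -10.99 x at ends [578.2 542.5] rms 0.64 yr [241.7 423.7]
wedge side0 hi slope deg -4.88 x at ends [594.5 578.8] rms 0.63 yr [241.7 423.7]
foot side0 lo slope deg 2.03 x at ends [438.8 445.2] rms 0.84 yr [-149.9   29.8]
foot side0 hi slope deg 2.14 x at ends [470.8 477.5] rms 0.66 yr [-149.9   29.8]
sidestick side0 lo slope deg 7.72 x at ends [484.5 507.5] rms 0.54 yr [-139.3   29.8]
sidestick side0 hi slope deg -0.05 x at ends [518.8 518.7] rms 1.13 yr [-139.3   29.8]
```

```bash
python3 - <<'E'
import cv2
a=cv2.imread("pics/top0.png")[110:265,100:390]; cv2.imwrite("pics/crop0.png",cv2.resize(a,None,fx=2.7,fy=2.7,interpolation=cv2.INTER_CUBIC))
E
```

```text
(no output)
```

View pics/crop0.png

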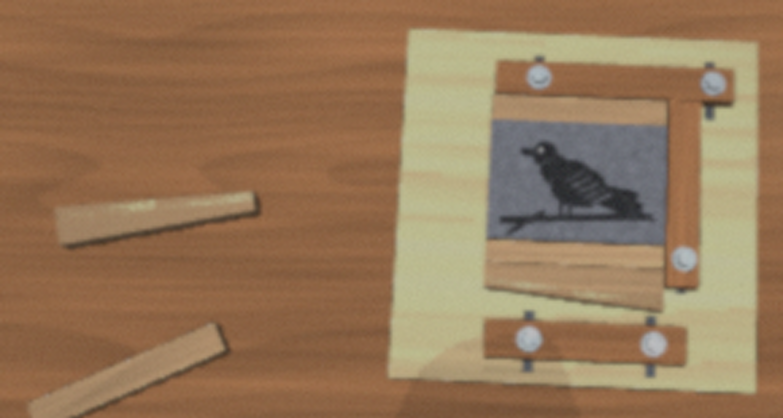

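The crop shows the wedge with its thick end on the left (60,225) and thin end on the right (255,205). Its straight face looks to -x, which is the orientation I need, and its yaw is about +10.7°. The foot yaw is about -2.0°, with its inner face near x≈0.477 at the mouth (y≈0.029). I'll go over the wedge now.

Emit:
{"op": "step_arm", "data": {
  "plan": [
    {"dx": 0.328,"dy": -0.32,"claw": 0},
    {"dx": 0.328,"dy": -0.32,"claw": 0},
    {"dx": 0.328,"dy": -0.32,"claw": 0},
    {"dx": 0.328,"dy": -0.32,"claw": 0},
    {"dx": 0.328,"dy": -0.32,"claw": 0},
    {"dx": 0.328,"dy": -0.32,"claw": 0},
    {"dx": 0.328,"dy": -0.32,"claw": 0},
    {"dx": 0.328,"dy": -0.32,"claw": 0},
    {"dx": 0.328,"dy": -0.32,"claw": 0},
    {"dx": 0.328,"dy": -0.32,"claw": 0}
  ]
}}

```text
$.plan[0]: bad value
```

Emit:
{"op": "step_arm", "data": {
  "plan": [
    {"dx": 0.328,"dy": -0.32,"claw": 0},
    {"dx": 0.328,"dy": -0.32,"claw": 0},
    {"dx": 0.328,"dy": -0.32,"claw": 0},
    {"dx": 0.328,"dy": -0.32,"claw": 0},
    {"dx": 0.328,"dy": -0.32,"claw": 0},
    {"dx": 0.328,"dy": -0.32,"claw": 0},
    {"dx": 0.328,"dy": -0.32,"claw": 0},
    {"dx": 0.328,"dy": -0.32,"claw": 0},
    {"dx": 0.328,"dy": -0.32,"claw": 0},
    {"dx": 0.328,"dy": -0.32,"claw": 0}
  ]
}}

```text
$.plan[0]: bad value
```

Emit:
{"op": "step_arm", "data": {
  "plan": [
    {"rz": -0.087,"claw": 0},
    {"rz": -0.087,"claw": 0},
    {"rz": -0.087,"claw": 0},
    {"rz": -0.087,"claw": 0},
    {"rz": -0.087,"claw": 0},
    {"rz": -0.087,"claw": 0},
    {"rz": -0.087,"claw": 0},
    {"rz": -0.087,"claw": 0},
    {"rz": -0.087,"claw": 0},
    {"rz": -0.087,"claw": 0}
  ]
}}

```text
$.plan[0]: bad value
```

```bash
cat > go.py <<'E'
import sys; from look import *
from scipy.spatial.transform import Rotation as Ro
# usage: go.py x y z yawdeg -> shift in the present tool axes (units of 0.1 m), rotation vector (units of 90 deg)
o=telemetry.get_obs(); x,y,z,w=map(float,sys.argv[1:5])
R=Ro.from_euler("xyz",o["eef_rot"]); G=Ro.from_euler("xyz",[np.pi,0,np.radians(w)])
print("t",round(o["time_s"],2),"pos",np.round(o["ee_pos"],4),"yaw",np.round(np.degrees(o["eef_rot"]),2),"F",np.round(o["force"],1),"grip",np.round(o["grip_width"],4))
print("shift units",np.round(R.inv().apply(np.array([x,y,z])-o["ee_pos"])/.1,3),"turn units",np.round((R.inv()*G).as_rotvec()/(np.pi/2),4))
E
python3 go.py .573 .332 .020 100.7
```

```text
t 0.9 pos [ 0.209  -0.5087  0.2225] yaw [180.     0.    22.34] F [-0.7 -0.2  0.9] grip 0.0939
shift units [ 6.562 -6.393  2.024] turn units [-0.      0.     -0.8707]
```

The rows seem to need every key.

Emit:
{"op": "step_arm", "data": {
  "plan": [
    {"dx": 0.328,"dy": -0.32,"dz": 0,"rx": 0,"ry": 0,"rz": 0,"claw": 0},
    {"dx": 0.328,"dy": -0.32,"dz": 0,"rx": 0,"ry": 0,"rz": 0,"claw": 0},
    {"dx": 0.328,"dy": -0.32,"dz": 0,"rx": 0,"ry": 0,"rz": 0,"claw": 0},
    {"dx": 0.328,"dy": -0.32,"dz": 0,"rx": 0,"ry": 0,"rz": 0,"claw": 0},
    {"dx": 0.328,"dy": -0.32,"dz": 0,"rx": 0,"ry": 0,"rz": 0,"claw": 0},
    {"dx": 0.328,"dy": -0.32,"dz": 0,"rx": 0,"ry": 0,"rz": 0,"claw": 0},
    {"dx": 0.328,"dy": -0.32,"dz": 0,"rx": 0,"ry": 0,"rz": 0,"claw": 0},
    {"dx": 0.328,"dy": -0.32,"dz": 0,"rx": 0,"ry": 0,"rz": 0,"claw": 0},
    {"dx": 0.328,"dy": -0.32,"dz": 0,"rx": 0,"ry": 0,"rz": 0,"claw": 0},
    {"dx": 0.328,"dy": -0.32,"dz": 0,"rx": 0,"ry": 0,"rz": 0,"claw": 0}
  ]
}}

```text
time_s: 1.9
ee_pos: [0.3912, -0.0863, 0.2228]
eef_rot: [3.141, -0.001, 0.39]
force: [0.7, -0.6, -0.3]
grip_width: 0.0939
grip_force: 0.0
```

Emit:
{"op": "step_arm", "data": {
  "plan": [
    {"dx": 0.328,"dy": -0.32,"dz": 0,"rx": 0,"ry": 0,"rz": 0,"claw": 0},
    {"dx": 0.328,"dy": -0.32,"dz": 0,"rx": 0,"ry": 0,"rz": 0,"claw": 0},
    {"dx": 0.328,"dy": -0.32,"dz": 0,"rx": 0,"ry": 0,"rz": 0,"claw": 0},
    {"dx": 0.328,"dy": -0.32,"dz": 0,"rx": 0,"ry": 0,"rz": 0,"claw": 0},
    {"dx": 0.328,"dy": -0.32,"dz": 0,"rx": 0,"ry": 0,"rz": 0,"claw": 0},
    {"dx": 0.328,"dy": -0.32,"dz": 0,"rx": 0,"ry": 0,"rz": 0,"claw": 0},
    {"dx": 0.328,"dy": -0.32,"dz": 0,"rx": 0,"ry": 0,"rz": 0,"claw": 0},
    {"dx": 0.328,"dy": -0.32,"dz": 0,"rx": 0,"ry": 0,"rz": 0,"claw": 0},
    {"dx": 0.328,"dy": -0.32,"dz": 0,"rx": 0,"ry": 0,"rz": 0,"claw": 0},
    {"dx": 0.328,"dy": -0.32,"dz": 0,"rx": 0,"ry": 0,"rz": 0,"claw": 0}
  ]
}}

```text
time_s: 2.9
ee_pos: [0.573, 0.3344, 0.2224]
eef_rot: [3.142, -0.0, 0.39]
force: [0.1, -0.0, -0.4]
grip_width: 0.094
grip_force: 0.0
```

Emit:
{"op": "step_arm", "data": {
  "plan": [
    {"dx": 0,"dy": 0,"dz": 0.1,"rx": 0,"ry": 0,"rz": -0.087,"claw": 0},
    {"dx": 0,"dy": 0,"dz": 0.1,"rx": 0,"ry": 0,"rz": -0.087,"claw": 0},
    {"dx": 0,"dy": 0,"dz": 0.1,"rx": 0,"ry": 0,"rz": -0.087,"claw": 0},
    {"dx": 0,"dy": 0,"dz": 0.1,"rx": 0,"ry": 0,"rz": -0.087,"claw": 0},
    {"dx": 0,"dy": 0,"dz": 0.1,"rx": 0,"ry": 0,"rz": -0.087,"claw": 0},
    {"dx": 0,"dy": 0,"dz": 0.1,"rx": 0,"ry": 0,"rz": -0.087,"claw": 0},
    {"dx": 0,"dy": 0,"dz": 0.1,"rx": 0,"ry": 0,"rz": -0.087,"claw": 0},
    {"dx": 0,"dy": 0,"dz": 0.1,"rx": 0,"ry": 0,"rz": -0.087,"claw": 0},
    {"dx": 0,"dy": 0,"dz": 0.1,"rx": 0,"ry": 0,"rz": -0.087,"claw": 0},
    {"dx": 0,"dy": 0,"dz": 0.1,"rx": 0,"ry": 0,"rz": -0.087,"claw": 0}
  ]
}}

```text
time_s: 3.9
ee_pos: [0.5726, 0.3325, 0.1219]
eef_rot: [-3.141, 0.0, 1.762]
force: [-0.2, 0.9, 0.0]
grip_width: 0.0938
grip_force: 0.0
```

```bash
python3 go.py .573 .332 .020 100.7
```

```text
t 3.9 pos [0.5726 0.3325 0.1219] yaw [-179.99    0.    100.95] F [-0.2  0.9  0. ] grip 0.0938
shift units [-0.006  0.003  1.019] turn units [-0.0001  0.      0.0028]
```

Emit:
{"op": "step_arm", "data": {
  "plan": [
    {"dx": 0,"dy": 0,"dz": 0.25,"rx": 0,"ry": 0,"rz": 0.003,"claw": 0},
    {"dx": 0,"dy": 0,"dz": 0.25,"rx": 0,"ry": 0,"rz": 0,"claw": 0},
    {"dx": 0,"dy": 0,"dz": 0.25,"rx": 0,"ry": 0,"rz": 0,"claw": 0},
    {"dx": 0,"dy": 0,"dz": 0.17,"rx": 0,"ry": 0,"rz": 0,"claw": 0},
    {"dx": 0,"dy": 0,"dz": 0.09,"rx": 0,"ry": 0,"rz": 0,"claw": 0},
    {"dx": 0,"dy": 0,"dz": 0,"rx": 0,"ry": 0,"rz": 0,"claw": 1},
    {"dx": 0,"dy": 0,"dz": 0,"rx": 0,"ry": 0,"rz": 0,"claw": 1},
    {"dx": 0,"dy": 0,"dz": 0,"rx": 0,"ry": 0,"rz": 0,"claw": 1},
    {"dx": 0,"dy": 0,"dz": 0,"rx": 0,"ry": 0,"rz": 0,"claw": 1},
    {"dx": 0,"dy": 0,"dz": 0,"rx": 0,"ry": 0,"rz": 0,"claw": 1}
  ],
  "grip_force": 25
}}

```text
time_s: 4.9
ee_pos: [0.5728, 0.3327, 0.0221]
eef_rot: [3.141, -0.0, 1.752]
force: [-0.9, 0.1, -0.7]
grip_width: 0.0574
grip_force: 0.0
```

Emit:
{"op": "step_arm", "data": {
  "plan": [
    {"dx": 0,"dy": 0,"dz": 0,"rx": 0,"ry": 0,"rz": 0,"claw": 1},
    {"dx": 0,"dy": 0,"dz": 0,"rx": 0,"ry": 0,"rz": 0,"claw": 1},
    {"dx": 0,"dy": 0,"dz": 0,"rx": 0,"ry": 0,"rz": 0,"claw": 1}
  ]
}}

```text
time_s: 5.2
ee_pos: [0.5726, 0.3325, 0.0215]
eef_rot: [3.142, 0.0, 1.752]
force: [-0.0, -0.4, 0.0]
grip_width: 0.0336
grip_force: 0.0
```

Emit:
{"op": "step_arm", "data": {
  "plan": [
    {"dx": 0,"dy": 0,"dz": 0,"rx": 0,"ry": 0,"rz": 0,"claw": 1},
    {"dx": 0,"dy": 0,"dz": 0,"rx": 0,"ry": 0,"rz": 0,"claw": 1},
    {"dx": 0,"dy": 0,"dz": 0,"rx": 0,"ry": 0,"rz": 0,"claw": 1},
    {"dx": 0,"dy": 0,"dz": 0,"rx": 0,"ry": 0,"rz": 0,"claw": 1},
    {"dx": 0,"dy": 0,"dz": -0.2,"rx": 0,"ry": 0,"rz": 0,"claw": 1},
    {"dx": 0,"dy": 0,"dz": -0.2,"rx": 0,"ry": 0,"rz": 0.047,"claw": 1},
    {"dx": 0,"dy": 0,"dz": -0.2,"rx": 0,"ry": 0,"rz": 0.047,"claw": 1},
    {"dx": 0,"dy": 0,"dz": -0.2,"rx": 0,"ry": 0,"rz": 0.047,"claw": 1}
  ]
}}

```text
time_s: 6.0
ee_pos: [0.5725, 0.3325, 0.1021]
eef_rot: [-3.141, 0.0, 1.527]
force: [0.0, -0.2, -1.8]
grip_width: 0.0274
grip_force: 24.8
```

```bash
python3 - <<'E'
from look import *
for n in("top","side"):
    p=viewer.camera(n); cv2.imwrite(f"pics/{n}1.png",p["img"][:,:,::-1]); np.save(n+"1.npy",cloud(p))
a=cv2.imread("pics/top1.png")[110:265,100:390]; b=cv2.imread("pics/side1.png")[110:400,150:400]
cv2.imwrite("pics/c1.png",np.hstack([cv2.resize(a,(430,230)),cv2.resize(b[:, :],(198,230))]).repeat(1,0))
E
python3 go.py .5 .1 .08 88
```

```text
t 6.1 pos [0.5736 0.3331 0.1042] yaw [ 1.7978e+02 -1.3000e-01  8.7600e+01] F [-0.9  0.2 -0.2] grip 0.0271
shift units [-2.36  -0.639  0.234] turn units [ 0.0025 -0.0014 -0.0044]
```

View pics/side1.png

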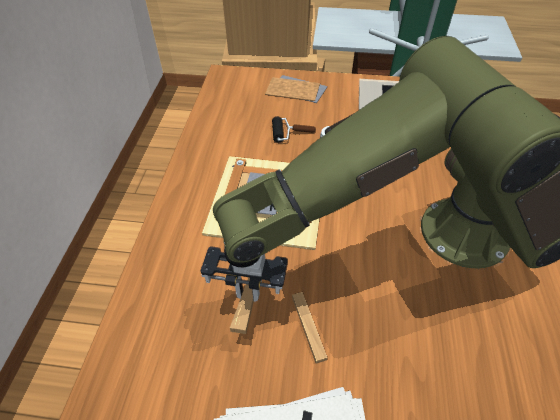

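The wedge is held at about (242,310), hanging from the jaws and clear of the spare at (310,327). I'll measure its pose in the hand.

```bash
cat > held.py <<'E'
import sys; from look import *
def held(n,zc,cx,cy):
    W=np.load(n+".npy"); m=(abs(W[...,2]-zc)<.008)&(abs(W[...,0]-cx)<.035)&(abs(W[...,1]-cy)<.11)
    P=W[m]*1000; print(n,len(P),"y",np.round([P[:,1].min(),P[:,1].max()],1) if len(P) else "","z by y",[(int(a),round(float(np.median(P[abs(P[:,1]-a)<10,2])),1)) for a in np.arange(cy*1000-80,cy*1000+81,40) if (abs(P[:,1]-a)<10).sum()>4])
    for a in np.arange(cy*1000-95,cy*1000+96,10):
        q=P[(P[:,1]>=a)&(P[:,1]<a+10)]
        if len(q)>8: print(round(q[:,1].mean()),np.round([q[:,0].min(),q[:,0].max(),np.ptp(q[:,0])],1),len(q))
for n in sys.argv[1].split(","): held(n,*map(float,sys.argv[2:5]))
E
python3 held.py top1,side1 .102 .573 .332
```

```text
top1 440 y [240.6 335.2] z by y [(252, 99.9), (292, 100.1), (332, 100.2)]
244 [555.  572.1  17.1] 23
252 [554.6 574.   19.3] 41
262 [555.1 575.2  20.2] 41
272 [555.5 575.9  20.3] 40
282 [555.6 577.8  22.2] 47
292 [555.9 578.5  22.6] 44
302 [556.9 580.3  23.4] 49
312 [556.6 582.8  26.2] 48
322 [545.1 596.   50.9] 82
330 [561.4 585.9  24.6] 25
side1 664 y [288.5 422.9] z by y [(292, 106.2), (332, 105.5), (372, 105.5), (412, 105.4)]
312 [575.5 584.    8.5] 14
323 [547.7 585.2  37.4] 27
332 [547.5 587.2  39.7] 49
342 [548.  599.8  51.8] 74
352 [560.1 589.8  29.6] 53
362 [560.9 590.9  30. ] 56
372 [561.1 591.8  30.7] 57
382 [561.6 593.7  32.2] 61
392 [561.3 594.6  33.3] 64
402 [562.7 596.6  34. ] 69
412 [562.8 598.6  35.8] 67
421 [563.8 598.1  34.4] 66
```

The held wedge is flush on its straight face at slope 2.4° and level. The foot wants about 2.0°, so I'll take it to in front of the gap.

```bash
python3 go.py .4976 .155 .08 88
```

```text
t 6.1 pos [0.5736 0.3331 0.1042] yaw [ 1.7978e+02 -1.3000e-01  8.7600e+01] F [-0.9  0.2 -0.2] grip 0.0271
shift units [-1.811 -0.686  0.235] turn units [ 0.0025 -0.0014 -0.0044]
```

Emit:
{"op": "step_arm", "data": {
  "plan": [
    {"dx": -0.3,"dy": -0.113,"dz": 0.035,"rx": 0,"ry": 0,"rz": -0.004,"claw": 1},
    {"dx": -0.3,"dy": -0.113,"dz": 0.035,"rx": 0,"ry": 0,"rz": 0,"claw": 1},
    {"dx": -0.3,"dy": -0.113,"dz": 0.035,"rx": 0,"ry": 0,"rz": 0,"claw": 1},
    {"dx": -0.3,"dy": -0.113,"dz": 0.035,"rx": 0,"ry": 0,"rz": 0,"claw": 1},
    {"dx": -0.3,"dy": -0.113,"dz": 0.035,"rx": 0,"ry": 0,"rz": 0,"claw": 1},
    {"dx": -0.3,"dy": -0.113,"dz": 0.035,"rx": 0,"ry": 0,"rz": 0,"claw": 1},
    {"dx": 0,"dy": 0,"dz": 0,"rx": 0,"ry": 0,"rz": 0,"claw": 1},
    {"dx": 0,"dy": 0,"dz": 0,"rx": 0,"ry": 0,"rz": 0,"claw": 1}
  ]
}}

```text
time_s: 6.9
ee_pos: [0.4984, 0.1548, 0.0799]
eef_rot: [-3.141, 0.0, 1.537]
force: [0.3, 0.1, -1.6]
grip_width: 0.0269
grip_force: 24.8
```

```bash
python3 - <<'E'
from look import *
for n in("top","side"):
    p=viewer.camera(n); cv2.imwrite(f"pics/{n}2.png",p["img"][:,:,::-1]); np.save(n+"2.npy",cloud(p))
E
python3 go.py .4976 .152 .0345 88; python3 held.py top2,side2 .08 .4976 .155
```

```text
t 7.0 pos [0.4987 0.1557 0.0802] yaw [ 1.800e+02 -1.000e-02  8.812e+01] F [-0.4  0.4 -0.5] grip 0.0265
shift units [-0.037 -0.01   0.457] turn units [ 0.     -0.0001  0.0013]
top2 220 y [ 63.9 119.6] z by y [(75, 78.0), (115, 78.0)]
67 [481.7 500.2  18.5] 21
75 [481.6 500.2  18.6] 44
85 [482.  502.9  20.9] 38
95 [483.4 502.5  19.1] 36
105 [483.3 504.8  21.5] 46
114 [483.4 505.1  21.7] 35
side2 537 y [ 90.4 245.8] z by y [(115, 79.7), (155, 80.3), (195, 79.9), (235, 79.6)]
94 [492.  503.1  11.1] 14
115 [492.1 506.1  14. ] 17
126 [488.4 507.7  19.4] 25
135 [487.8 509.4  21.6] 23
146 [472.7 510.3  37.6] 30
155 [472.8 512.3  39.5] 32
164 [473.7 524.3  50.6] 70
175 [485.4 514.3  28.9] 38
185 [487.  515.7  28.7] 32
195 [485.9 517.3  31.3] 41
205 [487.5 518.2  30.7] 40
214 [486.5 518.   31.5] 43
225 [486.  520.7  34.7] 46
235 [486.8 521.9  35. ] 47
243 [488.4 521.5  33.2] 39
```

View pics/top2.png

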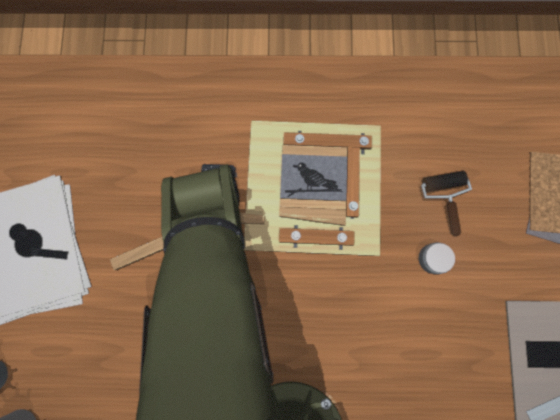

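The wedge's thin tip shows at about (260,217), right before the gap's mouth (280,225), with 2–3 mm clearance to the foot and about 5 mm to the side stick. I'll lower it and slide it in.

Emit:
{"op": "step_arm", "data": {
  "plan": [
    {"dx": 0,"dy": -0.005,"dz": 0.15,"rx": 0,"ry": 0,"rz": 0.001,"claw": 1},
    {"dx": 0,"dy": -0.005,"dz": 0.15,"rx": 0,"ry": 0,"rz": 0,"claw": 1},
    {"dx": 0,"dy": 0,"dz": 0.1,"rx": 0,"ry": 0,"rz": 0,"claw": 1},
    {"dx": 0,"dy": 0,"dz": 0.05,"rx": 0,"ry": 0,"rz": 0,"claw": 1},
    {"dx": 0,"dy": 0,"dz": 0,"rx": 0,"ry": 0,"rz": 0,"claw": 1}
  ]
}}

```text
time_s: 7.5
ee_pos: [0.4973, 0.1554, 0.0349]
eef_rot: [-3.141, 0.0, 1.536]
force: [0.5, 0.6, -0.4]
grip_width: 0.0274
grip_force: 24.8
```

Emit:
{"op": "step_arm", "data": {
  "plan": [
    {"dx": -0.1,"dy": 0,"dz": 0,"rx": 0,"ry": 0,"rz": 0,"claw": 1},
    {"dx": -0.1,"dy": 0,"dz": 0,"rx": 0,"ry": 0,"rz": 0,"claw": 1},
    {"dx": -0.1,"dy": 0,"dz": 0,"rx": 0,"ry": 0,"rz": 0,"claw": 1},
    {"dx": -0.1,"dy": 0,"dz": 0,"rx": 0,"ry": 0,"rz": 0,"claw": 1},
    {"dx": -0.1,"dy": 0,"dz": 0,"rx": 0,"ry": 0,"rz": 0,"claw": 1},
    {"dx": 0,"dy": 0,"dz": 0,"rx": 0,"ry": 0,"rz": 0,"claw": 1}
  ]
}}

```text
time_s: 8.1
ee_pos: [0.4957, 0.1038, 0.0356]
eef_rot: [3.141, 0.0, 1.533]
force: [0.2, 0.4, -1.1]
grip_width: 0.0272
grip_force: 24.8
```

Emit:
{"op": "step_arm", "data": {
  "plan": [
    {"dx": -0.1,"dy": 0,"dz": 0,"rx": 0,"ry": 0,"rz": 0,"claw": 1},
    {"dx": -0.1,"dy": 0,"dz": 0,"rx": 0,"ry": 0,"rz": 0,"claw": 1},
    {"dx": -0.1,"dy": 0,"dz": 0,"rx": 0,"ry": 0,"rz": 0,"claw": 1},
    {"dx": 0,"dy": 0,"dz": 0,"rx": 0,"ry": 0,"rz": 0,"claw": 1}
  ]
}}

```text
time_s: 8.5
ee_pos: [0.4946, 0.074, 0.0354]
eef_rot: [-3.142, 0.0, 1.534]
force: [-1.0, -0.3, -0.2]
grip_width: 0.0268
grip_force: 24.8
```

Emit:
{"op": "step_arm", "data": {
  "plan": [
    {"dx": 0,"dy": -0.007,"dz": 0.006,"rx": 0,"ry": 0,"rz": 0,"claw": 1},
    {"dx": 0,"dy": -0.007,"dz": 0.006,"rx": 0,"ry": 0,"rz": 0,"claw": 1},
    {"dx": 0,"dy": 0,"dz": 0,"rx": 0,"ry": 0,"rz": 0,"claw": 1},
    {"dx": 0,"dy": 0,"dz": 0,"rx": 0,"ry": 0,"rz": 0,"claw": 1}
  ]
}}

```text
time_s: 8.9
ee_pos: [0.4932, 0.0754, 0.0343]
eef_rot: [3.142, -0.0, 1.535]
force: [0.7, 0.3, -0.7]
grip_width: 0.027
grip_force: 24.8
```

Emit:
{"op": "step_arm", "data": {
  "plan": [
    {"dx": 0,"dy": -0.005,"dz": 0.005,"rx": 0,"ry": 0,"rz": 0,"claw": 1},
    {"dx": 0,"dy": -0.005,"dz": 0,"rx": 0,"ry": 0,"rz": 0,"claw": 1},
    {"dx": 0,"dy": 0,"dz": 0,"rx": 0,"ry": 0,"rz": 0,"claw": 1}
  ]
}}

```text
time_s: 9.2
ee_pos: [0.4927, 0.0754, 0.034]
eef_rot: [3.14, -0.0, 1.535]
force: [4.4, 1.0, -0.6]
grip_width: 0.0274
grip_force: 24.7
```

Emit:
{"op": "step_arm", "data": {
  "plan": [
    {"dx": 0,"dy": -0.005,"dz": 0.003,"rx": 0,"ry": 0,"rz": 0,"claw": 1},
    {"dx": 0,"dy": -0.005,"dz": 0,"rx": 0,"ry": 0,"rz": 0,"claw": 1},
    {"dx": 0,"dy": 0,"dz": 0,"rx": 0,"ry": 0,"rz": 0,"claw": 1}
  ]
}}

```text
time_s: 9.5
ee_pos: [0.4922, 0.0754, 0.034]
eef_rot: [3.139, -0.0, 1.535]
force: [7.4, 2.1, -0.5]
grip_width: 0.0273
grip_force: 24.6
```

Contact with the foot is felt. I'll release, lift and go behind the butt.

Emit:
{"op": "step_arm", "data": {
  "plan": [
    {"dx": 0,"dy": 0.004,"dz": 0.004,"rx": 0,"ry": 0,"rz": 0,"claw": 1},
    {"dx": 0,"dy": 0,"dz": 0,"rx": 0,"ry": 0,"rz": 0,"claw": 0.5},
    {"dx": 0,"dy": 0,"dz": 0,"rx": 0,"ry": 0,"rz": 0,"claw": 0.5},
    {"dx": 0,"dy": 0,"dz": 0,"rx": 0,"ry": 0,"rz": 0,"claw": 0.5},
    {"dx": 0,"dy": 0,"dz": 0,"rx": 0,"ry": 0,"rz": 0,"claw": 0.5},
    {"dx": 0,"dy": 0,"dz": -0.1,"rx": 0,"ry": 0,"rz": 0,"claw": 0.5},
    {"dx": 0,"dy": 0,"dz": -0.2,"rx": 0,"ry": 0,"rz": 0,"claw": 0.5},
    {"dx": 0,"dy": 0,"dz": -0.2,"rx": 0,"ry": 0,"rz": 0,"claw": 0.5}
  ]
}}

```text
time_s: 10.3
ee_pos: [0.4915, 0.0752, 0.0842]
eef_rot: [-3.141, 0.0, 1.535]
force: [0.1, 0.8, 0.2]
grip_width: 0.0468
grip_force: 0.0
```

Emit:
{"op": "step_arm", "data": {
  "plan": [
    {"dx": 0.3,"dy": 0.009,"dz": 0,"rx": 0,"ry": 0,"rz": 0,"claw": 1},
    {"dx": 0.3,"dy": 0.009,"dz": 0,"rx": 0,"ry": 0,"rz": 0,"claw": 1},
    {"dx": 0.3,"dy": 0.009,"dz": 0,"rx": 0,"ry": 0,"rz": 0,"claw": 1},
    {"dx": 0.3,"dy": 0.009,"dz": 0,"rx": 0,"ry": 0,"rz": 0,"claw": 1},
    {"dx": 0,"dy": 0,"dz": 0,"rx": 0,"ry": 0,"rz": 0,"claw": 1},
    {"dx": 0,"dy": 0,"dz": 0,"rx": 0,"ry": 0,"rz": 0,"claw": 1},
    {"dx": 0,"dy": 0,"dz": 0,"rx": 0,"ry": 0,"rz": 0,"claw": 1}
  ]
}}

```text
time_s: 11.0
ee_pos: [0.4995, 0.1943, 0.0833]
eef_rot: [-3.142, 0.0, 1.534]
force: [-0.8, -0.1, 0.4]
grip_width: 0.0003
grip_force: 0.0
```

```bash
python3 - <<'E'
from look import *
for n in("top","side"):
    p=viewer.camera(n); cv2.imwrite(f"pics/{n}3.png",p["img"][:,:,::-1]); np.save(n+"3.npy",cloud(p))
E
python3 go.py .5 .195 .032 88; python3 held.py top3,side3 .032 .49 .075
```

```text
t 11.1 pos [0.4996 0.1942 0.0833] yaw [180.     0.    87.88] F [-0.2  0.  -0.1] grip 0.0005
shift units [0.008 0.004 0.513] turn units [ 0.      0.     -0.0013]
top3 1362 y [-34.4 164.4] z by y [(-5, 30.5), (35, 30.9), (75, 31.2), (115, 31.2), (155, 31.0)]
-15 [456.6 525.   68.4] 115
-4 [456.6 525.   68.3] 103
5 [456.9 524.8  67.9] 107
15 [456.7 524.9  68.2] 108
24 [456.9 524.8  67.9] 106
34 [456.8 500.5  43.6] 47
45 [477.8 500.3  22.6] 47
56 [477.9 502.2  24.3] 44
65 [478.  502.6  24.6] 44
75 [478.  504.8  26.8] 47
85 [477.6 504.7  27.1] 48
95 [477.7 507.3  29.5] 54
105 [477.9 507.5  29.6] 59
116 [478.  509.3  31.3] 55
125 [478.1 509.2  31.1] 57
135 [478. 512.  34.] 57
145 [478.1 511.8  33.6] 57
155 [478.2 513.8  35.6] 61
162 [479.6 513.8  34.3] 28
side3 95 y [ -1.7 165. ] z by y [(-5, 31.0), (35, 33.6), (155, 33.5)]
5 [455.9 465.4   9.4] 10
14 [455.3 464.4   9.1] 9
126 [479.  484.9   5.9] 9
135 [481.1 489.6   8.5] 10
145 [479.7 488.7   9. ] 11
154 [479.1 487.8   8.7] 11
163 [480.7 489.2   8.5] 15
```

View pics/side3.png

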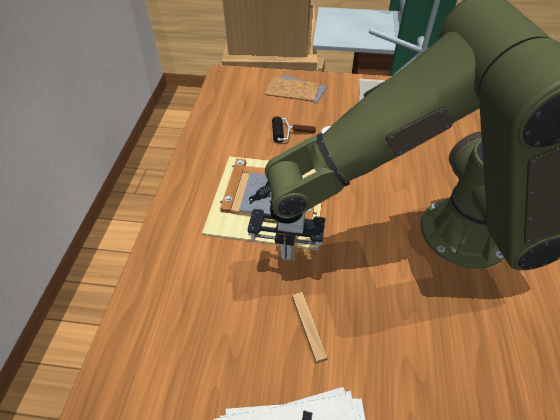

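The side view shows the closed gripper at (287,250) behind the wedge and the spare untouched. The wedge is in the gap and flat (top at 31 mm), but yawed about 2° off the foot since release. I'll push slightly on the +x half of the butt, which swings it true.

Emit:
{"op": "step_arm", "data": {
  "plan": [
    {"dx": 0,"dy": 0.005,"dz": 0.2,"rx": 0,"ry": 0,"rz": 0,"claw": 1},
    {"dx": 0,"dy": 0.005,"dz": 0.2,"rx": 0,"ry": 0,"rz": -0.001,"claw": 1},
    {"dx": 0,"dy": 0,"dz": 0.11,"rx": 0,"ry": 0,"rz": 0,"claw": 1},
    {"dx": -0.05,"dy": 0,"dz": 0,"rx": 0,"ry": 0,"rz": 0,"claw": 1},
    {"dx": -0.05,"dy": 0,"dz": 0,"rx": 0,"ry": 0,"rz": 0,"claw": 1},
    {"dx": -0.04,"dy": 0,"dz": 0,"rx": 0,"ry": 0,"rz": 0,"claw": 1},
    {"dx": 0,"dy": 0,"dz": 0,"rx": 0,"ry": 0,"rz": 0,"claw": 1}
  ]
}}

```text
time_s: 11.8
ee_pos: [0.5004, 0.1805, 0.0329]
eef_rot: [3.14, -0.0, 1.536]
force: [0.5, 0.5, 0.2]
grip_width: 0.0003
grip_force: 0.0
```

Emit:
{"op": "step_arm", "data": {
  "plan": [
    {"dx": -0.04,"dy": 0,"dz": 0,"rx": 0,"ry": 0,"rz": 0,"claw": 1},
    {"dx": -0.04,"dy": 0,"dz": 0,"rx": 0,"ry": 0,"rz": 0,"claw": 1},
    {"dx": -0.04,"dy": 0,"dz": 0,"rx": 0,"ry": 0,"rz": 0,"claw": 1},
    {"dx": 0,"dy": 0,"dz": 0,"rx": 0,"ry": 0,"rz": 0,"claw": 1}
  ]
}}

```text
time_s: 12.2
ee_pos: [0.4996, 0.1686, 0.0321]
eef_rot: [3.142, 0.0, 1.536]
force: [-0.0, -0.0, 0.1]
grip_width: 0.0006
grip_force: 0.0
```

Emit:
{"op": "step_arm", "data": {
  "plan": [
    {"dx": -0.04,"dy": 0,"dz": 0,"rx": 0,"ry": 0,"rz": 0,"claw": 1},
    {"dx": -0.04,"dy": 0,"dz": 0,"rx": 0,"ry": 0,"rz": 0,"claw": 1},
    {"dx": -0.04,"dy": 0,"dz": 0,"rx": 0,"ry": 0,"rz": 0,"claw": 1},
    {"dx": 0,"dy": 0,"dz": 0,"rx": 0,"ry": 0,"rz": 0,"claw": 1}
  ]
}}

```text
time_s: 12.6
ee_pos: [0.4992, 0.1565, 0.032]
eef_rot: [-3.141, 0.0, 1.536]
force: [-0.1, -0.2, 0.7]
grip_width: 0.0006
grip_force: 0.0
```

Emit:
{"op": "step_arm", "data": {
  "plan": [
    {"dx": -0.04,"dy": 0,"dz": 0,"rx": 0,"ry": 0,"rz": 0,"claw": 1},
    {"dx": -0.04,"dy": 0,"dz": 0,"rx": 0,"ry": 0,"rz": 0,"claw": 1},
    {"dx": -0.04,"dy": 0,"dz": 0,"rx": 0,"ry": 0,"rz": 0,"claw": 1},
    {"dx": 0,"dy": 0,"dz": 0,"rx": 0,"ry": 0,"rz": 0,"claw": 1}
  ]
}}

```text
time_s: 13.0
ee_pos: [0.4988, 0.1445, 0.0321]
eef_rot: [-3.141, 0.0, 1.536]
force: [-0.4, -0.8, 0.4]
grip_width: 0.0002
grip_force: 0.0
```

Emit:
{"op": "step_arm", "data": {
  "plan": [
    {"dx": -0.03,"dy": 0,"dz": 0,"rx": 0,"ry": 0,"rz": 0,"claw": 1},
    {"dx": -0.03,"dy": 0,"dz": 0,"rx": 0,"ry": 0,"rz": 0,"claw": 1},
    {"dx": -0.03,"dy": 0,"dz": 0,"rx": 0,"ry": 0,"rz": 0,"claw": 1},
    {"dx": 0,"dy": 0,"dz": 0,"rx": 0,"ry": 0,"rz": 0,"claw": 1}
  ]
}}

```text
time_s: 13.4
ee_pos: [0.4985, 0.1357, 0.0321]
eef_rot: [3.142, 0.0, 1.536]
force: [-0.7, -0.5, -0.3]
grip_width: 0.0006
grip_force: 0.0
```

```bash
python3 - <<'E'
from look import *
p=viewer.camera("top"); cv2.imwrite("pics/top4.png",p["img"][:,:,::-1]); np.save("top4.npy",cloud(p))
cv2.imwrite("pics/c4.png",cv2.resize(p["img"][110:265,180:390,::-1],None,fx=3.5,fy=3.5,interpolation=cv2.INTER_CUBIC))
E
python3 held.py top4 .032 .49 .055
```

```text
top4 1310 y [-53.7  95.8] z by y [(-25, 30.2), (15, 30.2), (55, 31.8), (95, 31.3)]
-35 [455.1 525.   69.9] 113
-26 [455.1 524.8  69.8] 114
-15 [456.5 525.   68.4] 131
-4 [456.6 524.9  68.3] 110
5 [457.  524.7  67.7] 110
15 [456.9 525.   68. ] 114
24 [456.5 525.   68.5] 112
34 [457.2 502.7  45.6] 51
45 [477.8 504.9  27.1] 57
56 [477.7 505.   27.3] 48
65 [477.8 507.4  29.7] 52
75 [477.8 507.5  29.8] 52
85 [477.7 509.6  31.9] 54
92 [478.1 509.5  31.4] 25
```

View pics/c4.png

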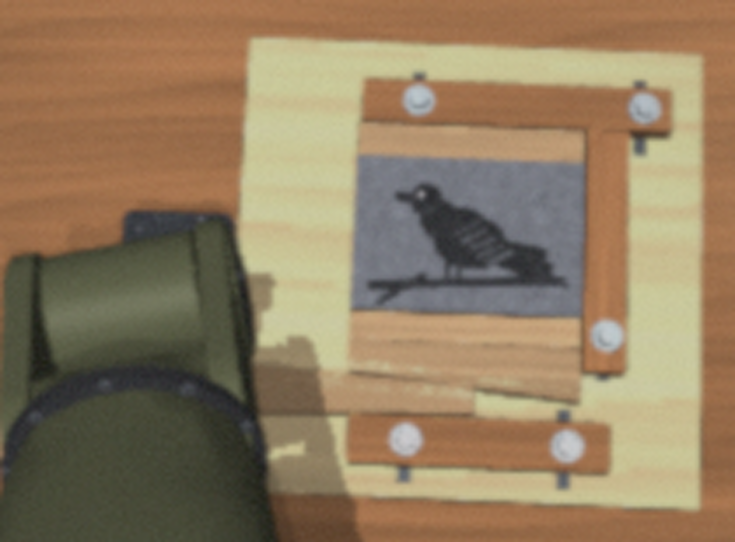

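The crop shows the wedge in the gap with its tip at (473,400), still about 2° off the foot. The side-stick contact should swing the tip to the foot as it tightens. I'll carry on gently.

Emit:
{"op": "step_arm", "data": {
  "plan": [
    {"dx": -0.03,"dy": 0.003,"dz": 0,"rx": 0,"ry": 0,"rz": 0,"claw": 1},
    {"dx": -0.03,"dy": 0.003,"dz": 0,"rx": 0,"ry": 0,"rz": 0,"claw": 1},
    {"dx": -0.03,"dy": 0.003,"dz": 0,"rx": 0,"ry": 0,"rz": 0,"claw": 1},
    {"dx": 0,"dy": 0,"dz": 0,"rx": 0,"ry": 0,"rz": 0,"claw": 1}
  ]
}}

```text
time_s: 13.85
ee_pos: [0.4991, 0.1266, 0.0321]
eef_rot: [3.142, 0.0, 1.536]
force: [0.8, -0.5, -0.8]
grip_width: 0.0007
grip_force: 0.0
```

Emit:
{"op": "step_arm", "data": {
  "plan": [
    {"dx": -0.03,"dy": 0.003,"dz": 0,"rx": 0,"ry": 0,"rz": 0,"claw": 1},
    {"dx": -0.03,"dy": 0.003,"dz": 0,"rx": 0,"ry": 0,"rz": 0,"claw": 1},
    {"dx": 0,"dy": 0,"dz": 0,"rx": 0,"ry": 0,"rz": 0,"claw": 1}
  ]
}}

```text
time_s: 14.15
ee_pos: [0.4994, 0.1206, 0.032]
eef_rot: [-3.141, 0.0, 1.536]
force: [-0.3, -0.7, -0.4]
grip_width: 0.0006
grip_force: 0.0
```

Emit:
{"op": "step_arm", "data": {
  "plan": [
    {"dx": -0.03,"dy": 0,"dz": 0,"rx": 0,"ry": 0,"rz": 0,"claw": 1},
    {"dx": -0.03,"dy": 0,"dz": 0,"rx": 0,"ry": 0,"rz": 0,"claw": 1},
    {"dx": 0,"dy": 0,"dz": 0,"rx": 0,"ry": 0,"rz": 0,"claw": 1}
  ]
}}

```text
time_s: 14.45
ee_pos: [0.4992, 0.1146, 0.0321]
eef_rot: [-3.141, 0.0, 1.536]
force: [0.9, 0.4, -0.0]
grip_width: 0.0002
grip_force: 0.0
```

Emit:
{"op": "step_arm", "data": {
  "plan": [
    {"dx": -0.03,"dy": 0,"dz": 0,"rx": 0,"ry": 0,"rz": 0,"claw": 1},
    {"dx": -0.03,"dy": 0,"dz": 0,"rx": 0,"ry": 0,"rz": 0,"claw": 1},
    {"dx": 0,"dy": 0,"dz": 0,"rx": 0,"ry": 0,"rz": 0,"claw": 1}
  ]
}}

```text
time_s: 14.75
ee_pos: [0.499, 0.1087, 0.032]
eef_rot: [-3.141, 0.0, 1.536]
force: [0.2, -0.5, -0.3]
grip_width: 0.0005
grip_force: 0.0
```

Emit:
{"op": "step_arm", "data": {
  "plan": [
    {"dx": -0.03,"dy": 0,"dz": 0,"rx": 0,"ry": 0,"rz": 0,"claw": 1},
    {"dx": -0.03,"dy": 0,"dz": 0,"rx": 0,"ry": 0,"rz": 0,"claw": 1},
    {"dx": 0,"dy": 0,"dz": 0,"rx": 0,"ry": 0,"rz": 0,"claw": 1}
  ]
}}

```text
time_s: 15.05
ee_pos: [0.4988, 0.1027, 0.0321]
eef_rot: [-3.142, 0.0, 1.536]
force: [0.6, 0.8, -0.5]
grip_width: 0.0006
grip_force: 0.0
```

Emit:
{"op": "step_arm", "data": {
  "plan": [
    {"dx": -0.03,"dy": 0,"dz": 0,"rx": 0,"ry": 0,"rz": 0,"claw": 1},
    {"dx": -0.03,"dy": 0,"dz": 0,"rx": 0,"ry": 0,"rz": 0,"claw": 1},
    {"dx": 0,"dy": 0,"dz": 0,"rx": 0,"ry": 0,"rz": 0,"claw": 1}
  ]
}}

```text
time_s: 15.35
ee_pos: [0.4987, 0.0967, 0.0321]
eef_rot: [3.141, -0.0, 1.536]
force: [0.4, 0.9, 1.2]
grip_width: 0.0004
grip_force: 0.2
```

Emit:
{"op": "step_arm", "data": {
  "plan": [
    {"dx": -0.02,"dy": 0,"dz": 0,"rx": 0,"ry": 0,"rz": 0,"claw": 1},
    {"dx": -0.02,"dy": 0,"dz": 0,"rx": 0,"ry": 0,"rz": 0,"claw": 1},
    {"dx": 0,"dy": 0,"dz": 0,"rx": 0,"ry": 0,"rz": 0,"claw": 1}
  ]
}}

```text
time_s: 15.65
ee_pos: [0.4985, 0.0928, 0.0321]
eef_rot: [3.142, -0.0, 1.536]
force: [1.1, 1.3, -0.3]
grip_width: 0.0004
grip_force: 0.7
```

Emit:
{"op": "step_arm", "data": {
  "plan": [
    {"dx": -0.02,"dy": 0,"dz": 0,"rx": 0,"ry": 0,"rz": 0,"claw": 1},
    {"dx": -0.02,"dy": 0,"dz": 0,"rx": 0,"ry": 0,"rz": 0,"claw": 1},
    {"dx": 0,"dy": 0,"dz": 0,"rx": 0,"ry": 0,"rz": 0,"claw": 1}
  ]
}}

```text
time_s: 15.95
ee_pos: [0.4984, 0.0888, 0.0321]
eef_rot: [3.142, 0.0, 1.536]
force: [0.4, 1.4, -0.9]
grip_width: 0.0004
grip_force: 0.7
```

Emit:
{"op": "step_arm", "data": {
  "plan": [
    {"dx": -0.02,"dy": 0,"dz": 0,"rx": 0,"ry": 0,"rz": 0,"claw": 1},
    {"dx": -0.02,"dy": 0,"dz": 0,"rx": 0,"ry": 0,"rz": 0,"claw": 1},
    {"dx": 0,"dy": 0,"dz": 0,"rx": 0,"ry": 0,"rz": 0,"claw": 1}
  ]
}}

```text
time_s: 16.25
ee_pos: [0.4982, 0.0848, 0.0321]
eef_rot: [-3.142, 0.0, 1.536]
force: [1.6, 1.4, 0.4]
grip_width: 0.0002
grip_force: 0.7
```

```bash
python3 - <<'E'
from look import *
p=viewer.camera("top"); cv2.imwrite("pics/top5.png",p["img"][:,:,::-1]); np.save("top5.npy",cloud(p))
cv2.imwrite("pics/c5.png",cv2.resize(p["img"][110:265,180:390,::-1],None,fx=3.5,fy=3.5,interpolation=cv2.INTER_CUBIC))
E
```

```text
(no output)
```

View pics/c5.png

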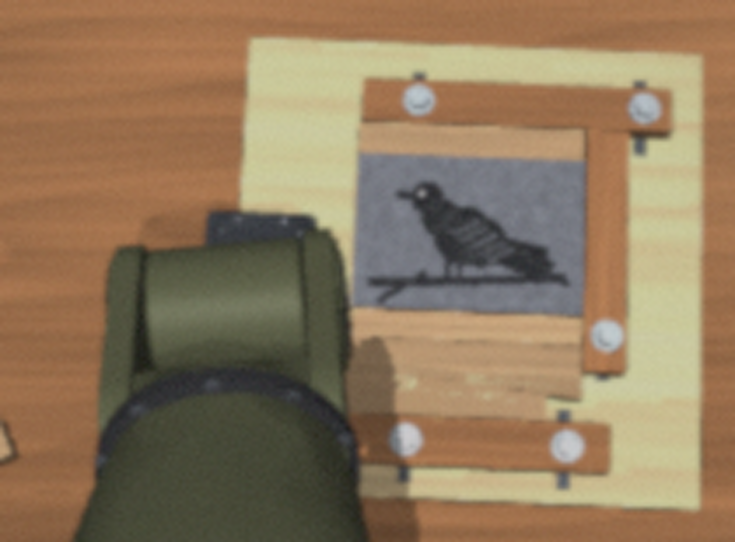

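The wedge tip at (548,415) now lies along the foot batten and the row is moving up. I'll continue gently while watching the force.

Emit:
{"op": "step_arm", "data": {
  "plan": [
    {"dx": -0.02,"dy": 0,"dz": 0,"rx": 0,"ry": 0,"rz": 0,"claw": 1},
    {"dx": -0.02,"dy": 0,"dz": 0,"rx": 0,"ry": 0,"rz": 0,"claw": 1},
    {"dx": 0,"dy": 0,"dz": 0,"rx": 0,"ry": 0,"rz": 0,"claw": 1}
  ]
}}

```text
time_s: 16.6
ee_pos: [0.4981, 0.0808, 0.032]
eef_rot: [-3.142, 0.0, 1.536]
force: [0.1, 1.1, -0.6]
grip_width: 0.0002
grip_force: 0.7
```

Emit:
{"op": "step_arm", "data": {
  "plan": [
    {"dx": -0.02,"dy": 0,"dz": 0,"rx": 0,"ry": 0,"rz": 0,"claw": 1},
    {"dx": -0.02,"dy": 0,"dz": 0,"rx": 0,"ry": 0,"rz": 0,"claw": 1},
    {"dx": 0,"dy": 0,"dz": 0,"rx": 0,"ry": 0,"rz": 0,"claw": 1}
  ]
}}

```text
time_s: 16.9
ee_pos: [0.498, 0.0785, 0.0322]
eef_rot: [3.141, -0.003, 1.536]
force: [2.2, 17.6, -0.4]
grip_width: 0.0007
grip_force: 9.3
```

Emit:
{"op": "step_arm", "data": {
  "plan": [
    {"dx": -0.02,"dy": 0,"dz": 0,"rx": 0,"ry": 0,"rz": 0,"claw": 1},
    {"dx": -0.02,"dy": 0,"dz": 0,"rx": 0,"ry": 0,"rz": 0,"claw": 1},
    {"dx": 0,"dy": 0,"dz": 0,"rx": 0,"ry": 0,"rz": 0,"claw": 1}
  ]
}}

```text
time_s: 17.2
ee_pos: [0.498, 0.0775, 0.0323]
eef_rot: [3.141, -0.007, 1.536]
force: [1.1, 46.2, 0.1]
grip_width: 0.0
grip_force: 23.0
```

That overshot: the force rose steeply to 46 N. I'll ease off at once and check.

Emit:
{"op": "step_arm", "data": {
  "plan": [
    {"dx": 0.04,"dy": 0,"dz": 0,"rx": 0,"ry": 0,"rz": 0,"claw": 1},
    {"dx": 0.06,"dy": 0,"dz": 0,"rx": 0,"ry": 0,"rz": 0,"claw": 1},
    {"dx": 0.2,"dy": 0,"dz": 0,"rx": 0,"ry": 0,"rz": 0,"claw": 1},
    {"dx": 0.3,"dy": 0,"dz": -0.3,"rx": 0,"ry": 0,"rz": 0,"claw": 1},
    {"dx": 0.4,"dy": 0,"dz": -0.3,"rx": 0,"ry": 0,"rz": 0,"claw": 1},
    {"dx": 0.4,"dy": 0,"dz": 0,"rx": 0,"ry": 0,"rz": 0,"claw": 1},
    {"dx": 0,"dy": 0,"dz": 0,"rx": 0,"ry": 0,"rz": 0,"claw": 1}
  ]
}}

```text
time_s: 17.9
ee_pos: [0.5027, 0.2162, 0.0928]
eef_rot: [3.14, -0.001, 1.54]
force: [0.6, -0.2, 0.7]
grip_width: 0.0006
grip_force: 0.0
```

```bash
python3 - <<'E'
from look import *
for n in("top","side"):
    p=viewer.camera(n); np.save(n+"6.npy",cloud(p)); q=p["img"][:,:,::-1]
    if n=="top": a=cv2.resize(q[110:265,220:390],None,fx=2.3,fy=3.4,interpolation=cv2.INTER_CUBIC)
    if n=="top": cv2.imwrite("pics/c6.png",cv2.resize(q[110:265,200:390],None,fx=3.8,fy=3.8,interpolation=cv2.INTER_CUBIC))
    W=cloud(p)*1000
    print(n,"z of block, side stick, near stick, wedge:",[np.round(np.nanmedian(W[(abs(W[...,0]-x)<a)&(abs(W[...,1]-y)<b)&(W[...,2]>20)][:,2]),1) for x,y,a,b in((610,-50,40,60),(512,-80,6,30),(533,-50,5,50),(495,50,6,15))])
E
python3 held.py top6 .032 .49 .06
```

```text
top z of block, side stick, near stick, wedge: [np.float64(34.6), np.float64(29.7), np.float64(29.3), np.float64(32.2)]
side z of block, side stick, near stick, wedge: [np.float64(36.6), np.float64(nan), np.float64(nan), np.float64(nan)]
top6 1178 y [-48.9  67.1] z by y [(-20, 30.7), (20, 30.5), (60, 31.4)]
-31 [455.  524.9  69.8] 117
-20 [455.1 524.8  69.7] 137
-9 [456.6 524.9  68.3] 117
1 [456.9 524.3  67.5] 112
10 [457.  524.9  67.9] 114
20 [456.7 524.8  68.1] 114
29 [456.8 524.6  67.8] 88
40 [477.9 509.9  32. ] 64
50 [477.8 512.3  34.5] 65
61 [478.5 514.4  35.9] 61
67 [478.7 514.8  36. ] 16
  return np.nanmean(a, axis, out=out, keepdims=keepdims)
```

View pics/c6.png

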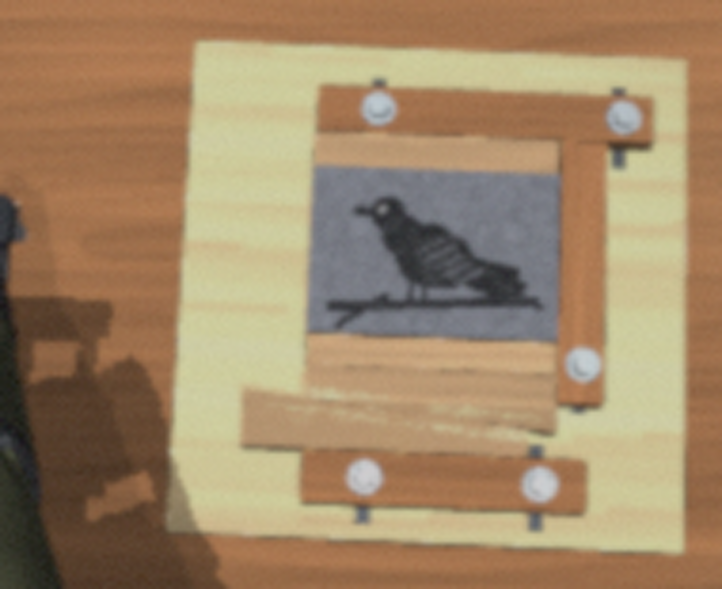

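The row looks closed: the wedge lies along the foot with its butt at (243,418), about 38 mm sticking out, and everything is flat. I'll push once more gently to confirm it gives no more.

Emit:
{"op": "step_arm", "data": {
  "plan": [
    {"dx": -0.4,"dy": 0,"dz": 0,"rx": 0,"ry": 0,"rz": 0,"claw": 1},
    {"dx": -0.4,"dy": 0,"dz": 0.3,"rx": 0,"ry": 0,"rz": 0,"claw": 1},
    {"dx": -0.3,"dy": 0,"dz": 0.3,"rx": 0,"ry": 0,"rz": 0,"claw": 1},
    {"dx": -0.15,"dy": 0,"dz": 0,"rx": 0,"ry": 0,"rz": 0,"claw": 1},
    {"dx": -0.05,"dy": 0,"dz": 0,"rx": 0,"ry": 0,"rz": 0,"claw": 1},
    {"dx": 0,"dy": 0,"dz": 0,"rx": 0,"ry": 0,"rz": 0,"claw": 1}
  ]
}}

```text
time_s: 18.6
ee_pos: [0.498, 0.082, 0.032]
eef_rot: [-3.141, 0.0, 1.535]
force: [-1.1, -0.0, -0.3]
grip_width: 0.0003
grip_force: 0.0
```

Emit:
{"op": "step_arm", "data": {
  "plan": [
    {"dx": -0.02,"dy": 0,"dz": 0,"rx": 0,"ry": 0,"rz": 0,"claw": 1},
    {"dx": -0.015,"dy": 0,"dz": 0,"rx": 0,"ry": 0,"rz": 0,"claw": 1},
    {"dx": 0,"dy": 0,"dz": 0,"rx": 0,"ry": 0,"rz": 0,"claw": 1}
  ]
}}

```text
time_s: 18.9
ee_pos: [0.498, 0.0798, 0.0321]
eef_rot: [3.142, 0.0, 1.537]
force: [-0.7, 0.6, 0.2]
grip_width: 0.0004
grip_force: 0.0
```

Emit:
{"op": "step_arm", "data": {
  "plan": [
    {"dx": -0.01,"dy": 0,"dz": 0,"rx": 0,"ry": 0,"rz": 0,"claw": 1},
    {"dx": 0,"dy": 0,"dz": 0,"rx": 0,"ry": 0,"rz": 0,"claw": 1}
  ]
}}

```text
time_s: 19.1
ee_pos: [0.498, 0.0787, 0.0321]
eef_rot: [-3.142, -0.0, 1.537]
force: [0.4, 0.2, 0.9]
grip_width: 0.0005
grip_force: 0.2
```

Emit:
{"op": "step_arm", "data": {
  "plan": [
    {"dx": -0.01,"dy": 0,"dz": 0,"rx": 0,"ry": 0,"rz": 0,"claw": 1},
    {"dx": 0,"dy": 0,"dz": 0,"rx": 0,"ry": 0,"rz": 0,"claw": 1}
  ]
}}

```text
time_s: 19.3
ee_pos: [0.498, 0.0783, 0.0321]
eef_rot: [3.141, -0.001, 1.537]
force: [0.6, 7.9, 0.3]
grip_width: 0.0003
grip_force: 3.9
```

Emit:
{"op": "step_arm", "data": {
  "plan": [
    {"dx": -0.01,"dy": 0,"dz": 0,"rx": 0,"ry": 0,"rz": 0,"claw": 1},
    {"dx": 0,"dy": 0,"dz": 0,"rx": 0,"ry": 0,"rz": 0,"claw": 1}
  ]
}}

```text
time_s: 19.5
ee_pos: [0.498, 0.0781, 0.0321]
eef_rot: [3.141, -0.002, 1.537]
force: [0.5, 14.8, -0.7]
grip_width: 0.0008
grip_force: 7.5
```

It rises stiffly with no slip, so it is locked. I'll retreat and check that the block is square.

Emit:
{"op": "step_arm", "data": {
  "plan": [
    {"dx": 0.03,"dy": 0,"dz": 0,"rx": 0,"ry": 0,"rz": 0,"claw": 1},
    {"dx": 0.06,"dy": 0,"dz": 0,"rx": 0,"ry": 0,"rz": 0,"claw": 1},
    {"dx": 0.2,"dy": 0,"dz": 0,"rx": 0,"ry": 0,"rz": 0,"claw": 1},
    {"dx": 0.3,"dy": 0,"dz": -0.3,"rx": 0,"ry": 0,"rz": 0,"claw": 1},
    {"dx": 0.4,"dy": 0,"dz": -0.3,"rx": 0,"ry": 0,"rz": 0,"claw": 1},
    {"dx": 0.4,"dy": 0,"dz": -0.3,"rx": 0,"ry": 0,"rz": 0,"claw": 1},
    {"dx": 0,"dy": 0,"dz": 0,"rx": 0,"ry": 0,"rz": 0,"claw": 1},
    {"dx": 0,"dy": 0,"dz": 0,"rx": 0,"ry": 0,"rz": 0,"claw": 1}
  ]
}}

```text
time_s: 20.3
ee_pos: [0.5025, 0.2159, 0.122]
eef_rot: [3.141, 0.0, 1.538]
force: [0.3, -0.4, -0.8]
grip_width: 0.0002
grip_force: 0.0
```

```bash
python3 - <<'E'
from look import *
p=viewer.camera("top"); W=cloud(p)*1000; h=cv2.cvtColor(p["img"],cv2.COLOR_RGB2HSV)
# lino: unsaturated pixels at block height
m=(h[...,1]<70)&(W[...,2]>29)&(abs(W[...,0]-610)<75)&(abs(W[...,1]+50)<95)
P=W[m]; r=cv2.minAreaRect(P[:,:2].astype(np.float32)); print("lino",len(P),np.round(r[0],1),np.round(r[1],1),round(r[2],2))
def line(W,x0,x1,zlo,k,ys):
    A=[]
    for y in ys:
        q=W[(abs(W[...,1]-y)<5)&(W[...,0]>x0)&(W[...,0]<x1)&(W[...,2]>zlo)]
        if len(q)>3: A.append([y,q[:,0].min() if k else q[:,0].max()])
    A=np.array(A); return round(float(np.degrees(np.polyfit(A[:,0],A[:,1],1)[0])),2)
print("block edges deg",line(P[None],540,680,20,1,range(-110,15,8)),line(P[None],540,680,20,0,range(-110,15,8)),"foot",line(W,435,455,25,1,range(-130,20,8)))
# wedge colour-free tilt check: butt and heights
q=W[(abs(W[...,1]-50)<17)&(abs(W[...,0]-496)<14)&(W[...,2]>24)]; A=np.c_[q[:,:2],np.ones(len(q))]; print("wedge top plane slope",np.round(np.linalg.lstsq(A,q[:,2],rcond=None)[0][:2],3),np.median(q[:,2]).round(1))
E
python3 go.py .5 .2 .1 88; python3 held.py side6 .032 .49 .06 | head -12
```

```text
lino 2919 [599.4 -59.8] [173.1 122.5] 88.11
block edges deg 1.99 2.38 foot 1.94
wedge top plane slope [-0.013  0.006] 31.7
t 20.35 pos [0.5022 0.215  0.1212] yaw [-1.7993e+02  5.0000e-02  8.8050e+01] F [-0.3  0.8  0.2] grip 0.0001
shift units [-0.15  -0.017  0.212] turn units [-0.0007  0.0005  0.0006]
side6 30 y [ 6.6 31.6] z by y [(20, 31.4)]
20 [455.2 469.2  13.9] 13
30 [456.9 468.8  11.9] 13
```

The block is square to the battens, the wedge is flat and the robot is clear, so I'm handing in.

```bash
python3 -c "
from station import hand_in
print(hand_in())"
```

```text
the job is handed in; nothing more can be done
None
```

I handed the job in with the wedge home along the foot batten and the row locked, square and flat and the robot clear, but one push peaked at 46 N (over the 30 N "forcing" mark); a second push to 15 N moved nothing, and the system returned no verdict.

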